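Shut and latch the blue pump guard

ROBOT

A 7-joint arm with a two-finger parallel gripper is mounted at the origin on the work surface. World frame = base frame: x ahead of the robot, y to its left, z up, the work surface at z = 0. Lengths are in m, angles in rad, forces in N, time in s.
With the tool pointing down it reaches from about 0.4 to 0.85 m from the base axis. Payload 4.5 kg.
Tool frame: the origin (TCP) lies on the mounting face of the last link; the fingertips stand 173 mm ahead of it and the grasp point (between the pads) lies 155 mm ahead of it; z points along the fingers, y is the line along which they close (so a half turn about z gives the same grasp; the last joint's range is limited). The gripper opens to 85 mm and grips with 20 to 120 N. Pads are 22 mm wide; open, the fingers measure 114 mm over their backs; the gripper's body (76 mm by 85 mm) begins 54 mm behind the grasp point. The pads swing forward as they close: fully open they stand 13 mm farther back than shut.
Start: joints at [1.336, 0.689, -0.195, 1.565, 0.157, 0.902, -0.215], TCP at [0.166, -0.603, 0.405] pointing down, gripper open.
Joint ranges: [-3.01, 3.01], [-0.46, 2.08], [-1.47, 1.51], [0.13, 2.56], [-1, 4.14], [0.04, 2.09], [-2.66, 2.66]. Speed limits (rad/s): [2.57, 2.57, 3.14, 3.14, 3.14, 3.14, 3.14].

INTERFACE

Orientations are given as a rotation vector (axis times angle).
In Python, from station import manip gives the robot as it stands. The module is installed in compiled form; this text tells all that it offers.
- The arm moves only by the tool play_rows, never from a script. Its arguments are lists of equal length, an entry for each row: "slide": the shift along the tool's x, y, z in cm, a list of three; "spin": the turn about the tool's z in rad; "hand": the opening in per cent of the stroke, from 0 (shut) to 100 (fully open). In form: {"slide": [[dx, dy, dz], ...], "spin": [spin, ...], "hand": [hand, ...]}. A call has 1 to 8 rows; each row shifts and turns the commanded pose from where the row before left it, along the tool's axes as they then stand; what a row does not reach is not made up. A row lasts 1/8 s, in which the tool goes at most 62.5 mm and 10.7 degrees, less where a joint would pass 70% of its speed; a pose out of reach is approached as far as the arm can. A call is refused whole if a number of a shift passes 6.25 or a number of a turn 0.188, either way. A call with a gripper value outside its range is refused whole. The fingers move at their own pace and stop on an object; "force" is the grip in N (left out, the last holds). Time passes only in rows, so rows that do not move let the fingers close. It gives the time, the measured TCP pose, the force, the opening and the grip force at its end, in the units of the state.
- manip.sense(): the state, without advancing time (a new reading comes with each control period).
- manip.camera(name): name is "scene" or "top" or "wrist"; returns the picture (384x512x3 uint8, blue, green, red); there is no depth.
- manip.get_calibration(name): a dict with "mtx" (3x3 intrinsics, pixels), "rvec" (rotation vector, rad) and "tvec" (3), from world to camera coordinates, as OpenCV has them. Camera axes: x right, y down, z forward; pixel columns grow to the right and rows downward; lengths in m; the calibration is good to about 2 mm. A picture is of the moment at which its call begins: read the wrist's pose just before it. get_calibration takes no time and is no camera call; for the wrist camera it gives the pose at the moment of the call.
- manip.close_job(): hands the job in; it is judged then, once.
The state is a dict: "t": time; "joints": joint angles; "qd": joint speeds; "effort": joint torques, N m; "eef_pos": TCP position; "ee_rot": TCP orientation; "contact_force": force on the tool from outside, world axes, zero at the start; "torque": the same for the moment, N m; "gripper_width": finger opening in m; "grasp_force": force on a finger pad.
Only numpy, scipy, OpenCV 4.12 (cv2) and the standard library are available. Lean on these libraries where they do the work, as an engineer would, in place of code of your own. Each camera call takes 0.05 s, during which the arm holds its last target. There are 200 camera calls.

TASK

Two pump guards stand on the bench with their gates ajar. Shut the gate of the blue-framed one before its pump is tested: lift its latch bar by the yellow disc, swing the gate fully home with the bar passing over the front lip of the catch, and let the bar drop down into the catch. Leave the white-framed guard's gate as it stands.

Things in the scene. Friction and masses are not known exactly. Their poses are not given: they have to be found in the camera images.
- blue_guard: Blue-framed pump guard, fixed on a grey riser 0-45 mm high, 280 mm wide, gate on the robot's side. Origin: on the riser under the middle of the shut gate; x into the guard, y left along the shut gate, z up. Catch: open-topped steel notch on the post at y = -130 mm, lips x = -27 to -18 and 16 to 25 mm, tops z = 205 mm. The front lip (-x) blocks a lowered bar; 12 mm play with gate home.
- blue_gate (a joint): Angle (rad) of the blue guard's gate: 0 = fully shut (end stop), growing, clockwise from above, as it swings out to -x, to 1.4; starts at 0.35 to 1.05. Hinge axis vertical at guard x = 0, y = +115 mm; the gate reaches 225 mm from it (along -y when shut), 18 mm thick, top at guard z = 170 mm. Stays where left (0.12 N m friction).
- blue_bar (a joint): Tilt (rad) of the blue gate's steel latch bar: 0 = down; grows as its free end lifts, to 0.9; falls by weight (0.2 kg); clears the catch above 0.14. 12 mm thick, guard z 180-200 mm, in the gate's plane; pivot 40 mm from the hinge axis, z 190; tip 265 mm from the hinge. Grip: yellow upright disc, 36 mm dia., 16 thick, faces parallel to gate, centre 120 mm out from the pivot, 36 above it.
- white_knob (a point): Centre of the same yellow disc on the latch bar of the white-framed guard, an otherwise identical guard beside the blue one, on its left or its right; its gate too is ajar and is to be left alone.

How it is judged:
By the outcome, as a careful person would: the job done as asked, in the order asked, and still so for the second after the job is handed in, with the robot touching nothing.
It also fails if it takes over 35 s, if anything falls off the work surface, if the arm or the gripper's body presses on something with over 40 N, if the wrist force passes 120 N, or if a joint passes its speed limit or range.

## Working session

There is one attempt and no reset: what is moved stays moved. The work goes in short steps, Python scripts to look and compute and a tool call to move; the robot and the scene stay as the last step left them, time stands still between calls to the robot, and variables do not carry over. Pictures are saved under pics/ and viewed, at most 10 in all, crops included, and the job is handed in when it is done.

Besides the shell and the picture viewer there is one more tool, called after "Call:" by a JSON object that holds its "op" and its "data", one argument or row to a line. play_rows: Moves the arm, as the interface text tells. Its arguments: {"type":"object","properties":{"slide":{"type":"array","items":{"type":"array","items":{"type":"number"}}},"spin":{"type":"array","items":{"type":"number"}},"hand":{"type":"array","items":{"type":"number"}},"force":{"type":"number"}},"required":["slide","spin","hand"]}

```bash
mkdir -p pics; python3 - <<'E'
from station import manip
import cv2
s=manip.sense(); print({k:s[k] for k in('t','joints','eef_pos','ee_rot','gripper_width','contact_force')})
a=manip.camera("scene"); b=manip.camera("top")
cv2.imwrite("pics/s.png",a);cv2.imwrite("pics/t.png",b)
for n in("scene","top"):print(manip.get_calibration(n))
E
```

```text
{'t': 0.0, 'joints': array([ 1.33577861,  0.68998074, -0.19451159,  1.56641173,  0.15729168,
        0.9024802 , -0.21507624]), 'eef_pos': array([ 0.16587431, -0.60222094,  0.40386766]), 'ee_rot': array([-3.11140188e+00, -4.20910107e-01,  6.03434763e-04]), 'gripper_width': 0.084874611080991, 'contact_force': array([-0.05990957,  0.2908575 ,  0.73869863])}
{'mtx': array([[394.03800134,   0.        , 251.3349241 ],
       [  0.        , 394.03800134, 191.92346488],
       [  0.        ,   0.        ,   1.        ]]), 'rvec': array([ 0.91245593,  2.33661654, -1.20022248]), 'tvec': array([ 0.39290226, -0.089547  ,  1.39743852])}
{'mtx': array([[354.17390936,   0.        , 263.15258462],
       [  0.        , 354.17390936, 195.47302626],
       [  0.        ,   0.        ,   1.        ]]), 'rvec': array([ 2.19505202, -2.13470904,  0.14964939]), 'tvec': array([0.00340898, 0.60927832, 0.99350271])}
```

View pics/s.png

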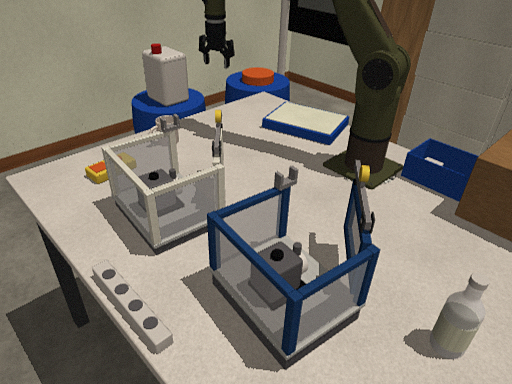

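View pics/t.png

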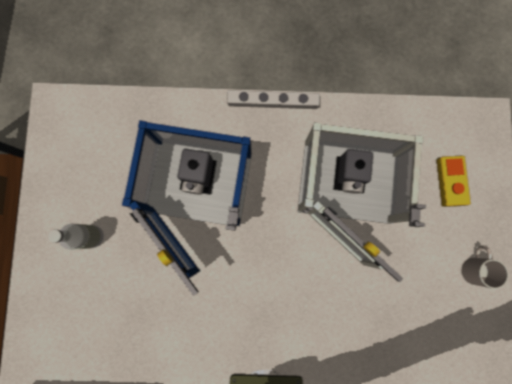

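The scene view shows the blue guard nearest the camera. In the top view its corners are near (140,124), (249,140) and (127,204), the catch is near (233,215), and the blue disc is near (165,258). The white guard is to its right, with its disc at (372,249). I'll enlarge the blue guard.

```bash
python3 - <<'E'
import cv2,numpy as np
t=cv2.imread("pics/t.png");s=cv2.imread("pics/s.png")
a=cv2.resize(t[110:310,110:270],None,fx=3,fy=3,interpolation=cv2.INTER_CUBIC)
b=cv2.resize(s[150:340,200:390],None,fx=3,fy=3,interpolation=cv2.INTER_CUBIC)[:600]
b=b[:600,:319+0] if 0 else b
cv2.imwrite("pics/tc.png",a); cv2.imwrite("pics/sc.png",b)
for im in(t,s):
  h=cv2.cvtColor(im,cv2.COLOR_BGR2HSV);m=cv2.inRange(h,(20,150,110),(35,255,255))
  n,_,st,c=cv2.connectedComponentsWithStats(m)
  print([(st[i],c[i]) for i in range(1,n) if st[i,4]>15])
E
```

```text
[(array([440, 156,  30,  50, 764], dtype=int32), array([454.09162304, 184.87958115])), (array([365, 243,  14,  13, 103], dtype=int32), array([372.00970874, 248.52427184])), (array([158, 251,  13,  14,  96], dtype=int32), array([163.69791667, 257.83333333]))]
[(array([215, 110,   6,  11,  64], dtype=int32), array([217.578125, 115.      ])), (array([361, 165,   9,  16, 123], dtype=int32), array([365.17073171, 172.48780488])), (array([ 85, 167,  23,  16, 208], dtype=int32), array([ 96.75961538, 174.83173077]))]
```

View pics/tc.png

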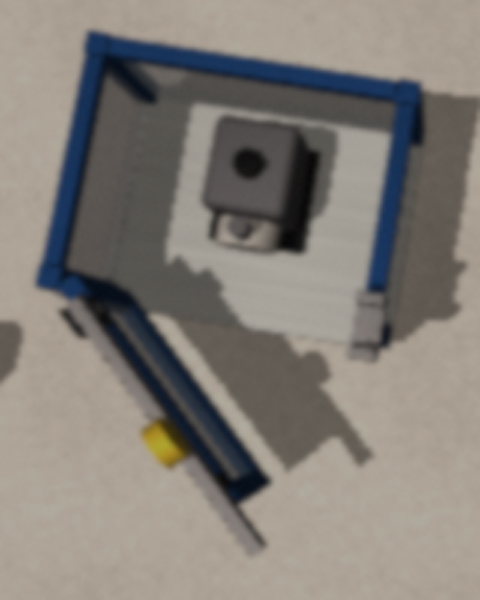

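View pics/sc.png

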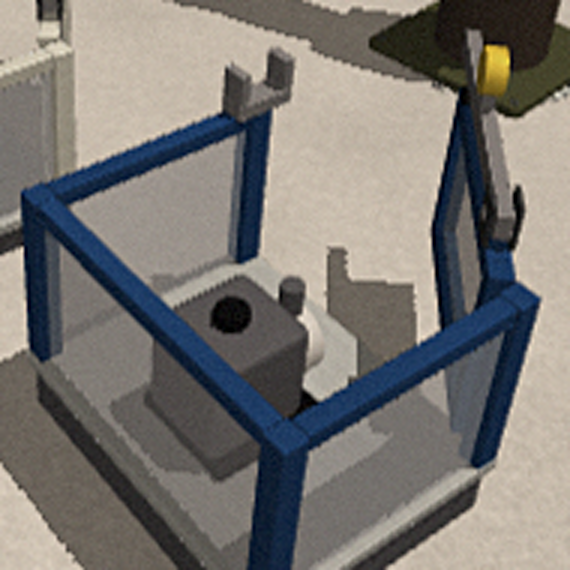

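```bash
cat >h.py <<'E'
import numpy as np,cv2
from scipy.optimize import least_squares
from scipy.spatial.transform import Rotation as R
def proj(c,P): return cv2.projectPoints(np.array(P,float).reshape(-1,3),c["rvec"],c["tvec"],c["mtx"],None)[0][:,0]
def g2w(p,P): # p=X,Y,yaw,h
    P=np.array(P,float).reshape(-1,3); return R.from_euler('z',p[2]).apply(P)+[p[0],p[1],p[3]]
def gate(th,r,z,off=0): return [-r*np.sin(th)-off*np.cos(th), .115-r*np.cos(th)+off*np.sin(th), z]
E
cat >fit.py <<'E'
from h import *
from station import manip
T=manip.get_calibration("top");S=manip.get_calibration("scene")
tz=lambda u,v:(110+u/3-.3,110+v/3-.3); sz=lambda u,v:(200+u/3-.3,150+v/3-.3)
def pts(p):
    th,H=p[4],p[5]
    A=[[.0255,-.13,.205],[-.0275,-.13,.205],gate(th,.265,.2),gate(th,.16,.226)]
    B=[[-.0225,-.13,.205],[.0205,-.13,.205],gate(th,.16,.226)]
    return A,B
ot=np.array([tz(372,294),tz(362,356),tz(257,547),(163.7,257.8)])
os_=np.array([sz(281,54),sz(238,68),(365.17,172.5)])
def res(p):
    A,B=pts(p)
    return np.r_[(proj(T,g2w(p,A))-ot).ravel(),(proj(S,g2w(p,B))-os_).ravel()]
s=least_squares(res,[.5,.2,.0,.02,.7,.17],loss='soft_l1')
p=s.x;print(p.round(4));print(res(p).reshape(-1,2).round(1))
print("disc",g2w(p,gate(p[4],.16,.226)),"hinge",g2w(p,[0,.115,0]),"catch",g2w(p,[0,-.13,.205]))
E
python3 fit.py
```

```text
[ 0.5462  0.2237 -0.1268  0.0436  0.7575  0.17  ]
[[-0.6 -1.1]
 [-1.1  1.2]
 [-0.4  2.4]
 [ 0.6 -0.3]
 [-0.1 -0.7]
 [-0.3  0.3]
 [-1.6  0.3]]
disc [[0.43693704 0.23641618 0.26960643]] hinge [[0.56070078 0.33781902 0.04360643]] catch [[0.52970776 0.09478727 0.24860643]]
```

```bash
cat >>h.py <<'E'
def pose(s): return np.array(s["eef_pos"]),R.from_rotvec(s["ee_rot"])
def rel(s,tgt,yawdir=None):
    """cm in tool axes to TCP target; spin (rad) so that tool x lies along +-yawdir (world angle)"""
    x,r=pose(s); d=r.inv().apply(np.array(tgt)-x)*100
    tx=r.as_matrix()[:,0]; a=np.arctan2(tx[1],tx[0]); sp=None
    if yawdir is not None:
        sp=-((yawdir-a+np.pi/2)%np.pi-np.pi/2)  # tool z down
    return d.round(2),a,sp
E
python3 - <<'E'
from h import *
from station import manip
s=manip.sense();p=[.5462,.2237,-.1268,.0436,.7575]
yd=p[2]-np.pi/2-p[4]
print(pose(s)[1].as_matrix().round(3),rel(s,[.45,-.3,.52],yd),rel(s,[.38,.18,.52],yd),s['joints'])
T=manip.get_calibration("top")
w=manip.get_calibration("wrist"); Rw=cv2.Rodrigues(w["rvec"])[0]; C=-Rw.T@w["tvec"]; x,r=pose(s)
print("cam in tool",r.inv().apply(C-x),"axis",r.inv().apply(Rw[2]),w["mtx"][0,0])
E
```

```text
[[ 0.964  0.266 -0.001]
 [ 0.266 -0.964  0.002]
 [-0.    -0.002 -1.   ]] (array([ 35.42, -21.61, -11.57]), np.float64(0.2688610571096077), np.float64(-0.41763526968528897)) (array([ 41.42, -69.75, -11.49]), np.float64(0.2688610571096077), np.float64(-0.41763526968528897)) [ 1.33578142  0.68990266 -0.19449485  1.56624441  0.1572826   0.90251031
 -0.21510055]
cam in tool [ 0.07895247 -0.00098041  0.02998528] axis [-3.09306687e-01  9.21530098e-04  9.50961894e-01] 295.52399827149503
```

Call:
{"op": "play_rows", "data": {
  "slide": [
    [0,0,-5.8],
    [0,0,-5.8],
    [4.4,-2.7,0],
    [4.4,-2.7,0],
    [4.4,-2.7,0],
    [4.4,-2.7,0],
    [4.4,-2.7,0],
    [4.4,-2.7,0]
  ],
  "spin": [0,0,0,0,0,0,0,0],
  "hand": [100,100,100,100,100,100,100,100]
}}

```text
t: 1.1
eef_pos: [0.3783, -0.3749, 0.5204]
ee_rot: [-3.113, -0.421, 0.001]
contact_force: [0.5, -0.2, -1.0]
gripper_width: 0.0853
grasp_force: 0.0
```

```bash
cat >st.py <<'E'
from h import *
from station import manip
import sys
s=manip.sense();a=[float(v) for v in sys.argv[1:]]
print(s['t'],s['eef_pos'].round(4),s['joints'].round(2),s['contact_force'].round(1),round(s['gripper_width'],4),round(s['grasp_force'],1))
if len(a)>2: print(rel(s,a[:3],a[3] if len(a)>3 else None))
E
python3 st.py .38 .18 .52 .687
```

```text
1.1 [ 0.3783 -0.3749  0.5204] [ 0.85  0.44 -0.25  1.67  0.12  1.04 -0.73] [ 0.5 -0.2 -1. ] 0.0853 0.0
(array([ 14.89, -53.45,   0.06]), np.float64(0.26869985723410295), np.float64(-0.4183001427658972))
```

Call:
{"op": "play_rows", "data": {
  "slide": [
    [2.9,-4.9,0],
    [2.9,-4.9,0],
    [2.9,-4.9,0],
    [2.9,-4.9,0],
    [1.5,-5.3,0],
    [1.5,-5.3,0],
    [1.5,-5.3,0],
    [1.5,-5.3,0]
  ],
  "spin": [0,0,0,0,0,0,0,0],
  "hand": [100,100,100,100,100,100,100,100]
}}

```text
t: 2.1
eef_pos: [0.4384, 0.0654, 0.5206]
ee_rot: [3.113, 0.421, -0.0]
contact_force: [0.6, 1.0, 0.5]
gripper_width: 0.0853
grasp_force: 0.0
```

```bash
python3 st.py .437 .236 .52 .687
```

```text
2.1 [0.4384 0.0654 0.5206] [ 0.03  0.31 -0.38  1.9   0.14  0.95 -1.72] [0.6 1.  0.5] 0.0853 0.0
(array([  4.39, -16.48,   0.05]), np.float64(0.2685643134314453), np.float64(-0.4184356865685548))
```

Call:
{"op": "play_rows", "data": {
  "slide": [
    [1.1,-4.1,0],
    [1.1,-4.1,0],
    [1.1,-4.1,0],
    [1.1,-4.1,0],
    [0,0,0],
    [0,0,0],
    [0,0,0],
    [0,0,0]
  ],
  "spin": [0,0,0,0,-0.14,-0.14,-0.14,0],
  "hand": [60,60,60,60,60,60,60,60]
}}

```text
t: 3.1
eef_pos: [0.4376, 0.2334, 0.5203]
ee_rot: [2.958, 1.058, -0.002]
contact_force: [0.1, -0.2, -0.2]
gripper_width: 0.0513
grasp_force: 0.0
```

```bash
python3 st.py .437 .236 .52 .687; python3 - <<'E'
from h import *
from station import manip
import json
w=manip.get_calibration("wrist");im=manip.camera("wrist");cv2.imwrite("pics/w.png",im)
np.savez("w.npz",**w); p=[.5462,.2237,-.1268,.0436,.7575]
print(proj(w,g2w(p,[gate(.7575,.16,.226),gate(.7575,.04,.2),gate(.7575,.265,.2)])))
E
```

```text
3.1 [0.4376 0.2334 0.5203] [-0.24  0.41 -0.52  1.76  0.23  1.03 -1.72] [ 0.1 -0.2 -0.2] 0.0513 0.0
(array([ 0.11, -0.24,  0.03]), np.float64(0.6873199114554633), np.float64(0.00031991145546328426))
[[255.28389564 203.54288761]
 [255.31834223  40.91550357]
 [255.59758991 295.22347615]]
```

View pics/w.png

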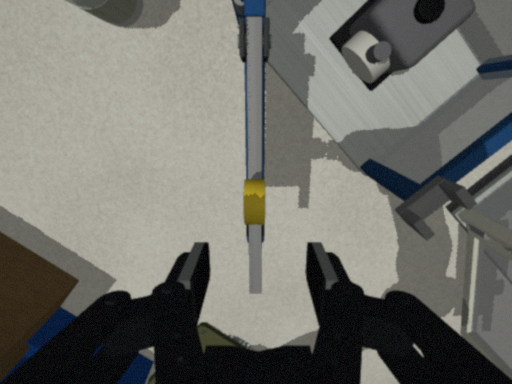

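The disc is at (255,202) and the bar runs straight down to its tip at (255,293), within 2 px of the fit. The catch is at (430,205). I'll descend and grip.

Call:
{"op": "play_rows", "data": {
  "slide": [
    [0.1,-0.2,2.5],
    [0,0,3.0],
    [0,0,2.7],
    [0,0,1.5],
    [0,0,0],
    [0,0,0],
    [0,0,0],
    [0,0,0]
  ],
  "spin": [0,0,0,0,0,0,0,0],
  "hand": [60,60,60,60,60,0,0,0],
  "force": 40
}}

```text
t: 4.15
eef_pos: [0.4373, 0.2361, 0.4245]
ee_rot: [-2.957, -1.061, -0.003]
contact_force: [-1.0, -0.7, 4.1]
gripper_width: 0.016
grasp_force: 41.0
```

```bash
python3 st.py; python3 - <<'E'
from h import *
w=np.load("w.npz"); p=[.5462,.2237,-.1268,.0436,.7575]
print(proj(w,g2w(p,[[-.027,-.13,.205],[-.018,-.13,.205],[.016,-.13,.205],[.025,-.13,.205]])))
im=cv2.imread("pics/w.png")[140:270,340:512];cv2.imwrite("pics/wc.png",cv2.resize(im,None,fx=4,fy=4,interpolation=cv2.INTER_CUBIC))
E
```

```text
4.15 [0.4373 0.2361 0.4245] [-0.28  0.52 -0.47  1.91  0.33  0.78 -1.82] [-1.  -0.7  4.1] 0.016 41.0
[[421.11820399 234.29333763]
 [429.65026943 227.98138372]
 [463.03390032 203.28444004]
 [472.18878683 196.51172807]]
```

View pics/wc.png

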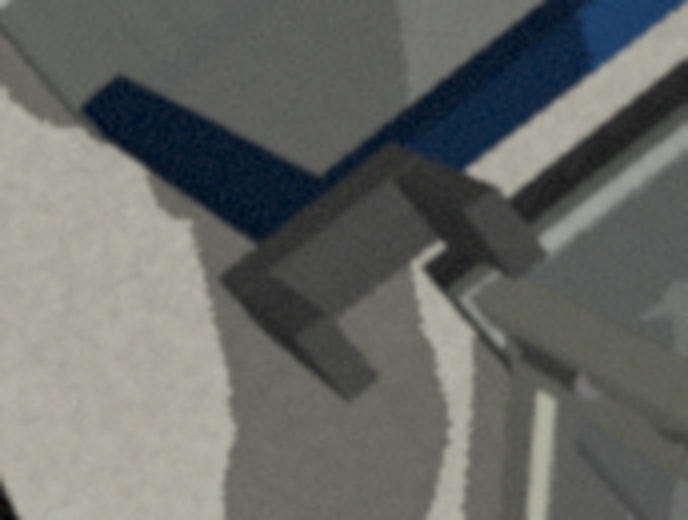

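The catch front lip is centred at crop (337,357), which is wrist-image (424,229). That is within about 2 px (1 mm) of the model. I'll lift the bar to about 0.28 rad along its arc.

Call:
{"op": "play_rows", "data": {
  "slide": [
    [0.28,0,-0.84],
    [0.34,0,-0.8],
    [0.4,0,-0.78],
    [0.44,0,-0.75],
    [0,0,0]
  ],
  "spin": [0,0,0,0,0],
  "hand": [0,0,0,0,0]
}}

```text
t: 4.78
eef_pos: [0.4484, 0.2452, 0.4558]
ee_rot: [2.957, 1.061, -0.0]
contact_force: [0.3, 1.2, -4.1]
gripper_width: 0.0154
grasp_force: 39.7
```

```bash
python3 - <<'E'
from h import *
from station import manip
s=manip.sense();print(s['eef_pos'].round(4),s['contact_force'].round(1),s['gripper_width'],s['grasp_force'])
cv2.imwrite("pics/w2.png",manip.camera("wrist"))
# arc from current gate angle to -0.02 overshoot, per-row tool moves
p=[.5462,.2237,-.1268,.0436]; hw=g2w(p,[0,.115,0])[0]
x,r=pose(s); d=x-hw; rad=np.hypot(d[0],d[1]); th=-np.pi/2+p[2]-np.arctan2(d[1],d[0]); th=(th+np.pi)%(2*np.pi)-np.pi
print("rad",rad,"theta",th)
for n in(12,14,16):
    dt=th/n; print(n,"spin",-dt,"y per row cm",100*rad*np.sin(dt),"x",100*rad*(1-np.cos(dt)))
tx=r.as_matrix(); print(tx[:2,:2])
E
```

```text
[0.4484 0.2452 0.4558] [ 0.3  1.2 -4.1] 0.015413394622671417 39.70113515853882
rad 0.14557168502680096 theta 0.7548638957364648
12 spin -0.0629053246447054 y per row cm 0.9151195982689586 x 0.02879244283481406
14 spin -0.053918849695461776 y per row cm 0.7845255172129788 x 0.021155482313639097
16 spin -0.04717899348352905 y per row cm 0.6865378025614769 x 0.016198085920576002
[[ 0.77200578  0.63561551]
 [ 0.63561551 -0.77200578]]
```

View pics/w2.png

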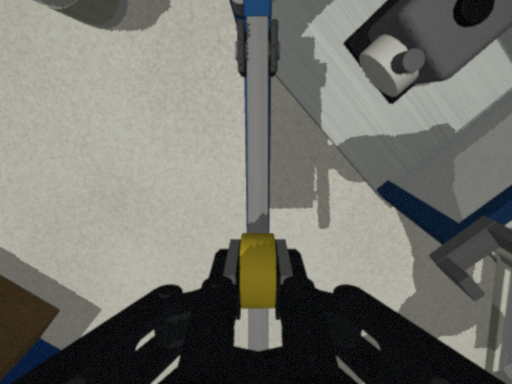

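The pads hold the disc at (258,270) and the bar is raised in line with the gate. Now I'll swing it.

Call:
{"op": "play_rows", "data": {
  "slide": [
    [0.02,0.78,0],
    [0.02,0.78,0],
    [0.02,0.78,0],
    [0.02,0.78,0],
    [0.02,0.78,0],
    [0.02,0.78,0],
    [0.02,0.78,0],
    [0.02,0.78,0]
  ],
  "spin": [-0.054,-0.054,-0.054,-0.054,-0.054,-0.054,-0.054,-0.054],
  "hand": [0,0,0,0,0,0,0,0]
}}

```text
t: 5.82
eef_pos: [0.4975, 0.2064, 0.4556]
ee_rot: [2.66, 1.67, 0.001]
contact_force: [1.3, 1.0, -4.0]
gripper_width: 0.0155
grasp_force: 39.8
```

```bash
cat >a.py <<'E'
from h import *
from station import manip
s=manip.sense();print(s['t'],s['eef_pos'].round(4),s['contact_force'].round(1),s['torque'].round(1),s['gripper_width'],s['grasp_force'])
p=[.5462,.2237,-.1268,.0436]; hw=g2w(p,[0,.115,0])[0]
x,r=pose(s); d=x-hw; rad=np.hypot(d[0],d[1]); th=-np.pi/2+p[2]-np.arctan2(d[1],d[0]); th=(th+np.pi)%(2*np.pi)-np.pi
tx=r.as_matrix()[:,0]
print("rad",rad,"theta",th,"theta by yaw",np.pi/2+p[2]-np.arctan2(tx[1],tx[0]),"F tool",r.inv().apply(s['contact_force']))
E
python3 a.py
```

```text
5.825 [0.4975 0.2064 0.4556] [ 1.3  1.  -4. ] [ 0.3 -0.1 -0.2] 0.015508226277830092 39.78577673435211
rad 0.1458069724666126 theta 0.32155914875347946 theta by yaw 0.3228422426583675 F tool [1.4250647  0.7090208  3.99165864]
```

Call:
{"op": "play_rows", "data": {
  "slide": [
    [0.02,0.78,0],
    [0.02,0.78,0],
    [0.02,0.78,0],
    [0.02,0.78,0],
    [0.02,0.78,0],
    [0.01,0.6,0],
    [0,0,0]
  ],
  "spin": [-0.054,-0.054,-0.054,-0.054,-0.054,-0.041,0],
  "hand": [0,0,0,0,0,0,0]
}}

```text
t: 6.7
eef_pos: [0.5407, 0.1931, 0.4555]
ee_rot: [2.372, 2.059, 0.001]
contact_force: [2.1, 0.3, -3.1]
gripper_width: 0.0156
grasp_force: 40.0
```

```bash
python3 a.py
```

```text
6.7 [0.5407 0.1931 0.4555] [ 2.1  0.3 -3.1] [ 0.  -0.3 -0.3] 0.01556583097456772 40.0434672832489
rad 0.14605370258946956 theta 0.011021828135292289 theta by yaw 0.014489865749378605 F tool [0.5780017  2.08506875 3.14534904]
```

Call:
{"op": "play_rows", "data": {
  "slide": [
    [0,0.15,0],
    [0,0.1,0],
    [0,0.1,0],
    [0,0,0]
  ],
  "spin": [-0.013,0,0,0],
  "hand": [0,0,0,0]
}}

```text
t: 7.2
eef_pos: [0.5432, 0.193, 0.4555]
ee_rot: [2.356, 2.077, -0.002]
contact_force: [-0.2, -2.1, -0.3]
gripper_width: 0.0155
grasp_force: 40.4
```

```bash
python3 a.py
```

```text
7.2 [0.5432 0.193  0.4555] [-0.2 -2.1 -0.3] [-0.3 -0.  -0.2] 0.01547646608429411 40.42141914367676
rad 0.14586048345294467 theta -0.006455598518386285 theta by yaw -0.0009388402308254662 F tool [-2.10834555  0.02027096  0.2916531 ]
```

Call:
{"op": "play_rows", "data": {
  "slide": [
    [0,0.15,0],
    [0,0.15,0],
    [0,0,0]
  ],
  "spin": [0,0,0],
  "hand": [0,0,0]
}}

```text
t: 7.58
eef_pos: [0.5442, 0.193, 0.4552]
ee_rot: [-2.354, -2.078, 0.009]
contact_force: [-9.5, -1.9, 4.2]
gripper_width: 0.0155
grasp_force: 40.9
```

```bash
python3 a.py; python3 - <<'E'
from station import manip
import cv2,numpy as np
a=manip.camera("top");b=manip.camera("wrist")
t=cv2.resize(a[110:260,110:270],None,fx=2.5,fy=2.5,interpolation=cv2.INTER_CUBIC)
b=cv2.resize(b,(400,300)); o=np.zeros((375,800,3),np.uint8);o[:,:400]=t;o[:300,400:]=b
cv2.imwrite("pics/c.png",o)
E
```

```text
7.575 [0.5442 0.193  0.4552] [-9.5 -1.9  4.2] [-0.4  1.3 -0.2] 0.015454756233082227 40.88441848754883
rad 0.14572677266306563 theta -0.012922922668176184 theta by yaw -0.0025080833089303756 F tool [-3.12065038 -9.20814789 -4.17160239]
```

View pics/c.png

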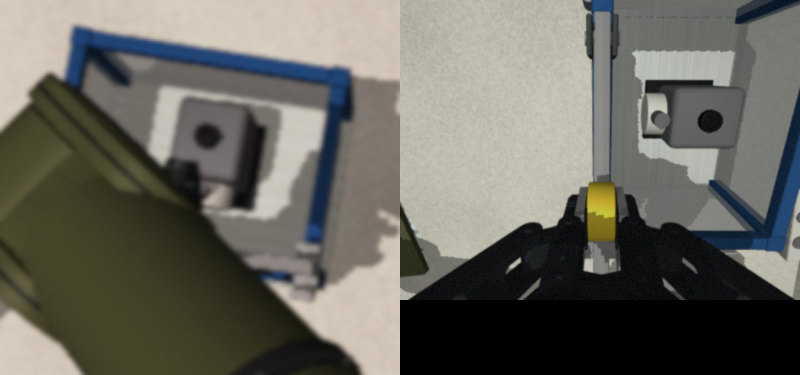

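The gate is against its end stop: 9 N on the tool, and the bar at wrist-view (602,150) is parallel to the frame. I'll lower the bar along its arc into the catch.

Call:
{"op": "play_rows", "data": {
  "slide": [
    [-0.44,0,0.75],
    [-0.4,0,0.78],
    [-0.34,0,0.8],
    [-0.24,0,0.7],
    [0,0,0]
  ],
  "spin": [0,0,0,0,0],
  "hand": [0,0,0,0,0]
}}

```text
t: 8.3
eef_pos: [0.5423, 0.1793, 0.4252]
ee_rot: [-2.353, -2.078, 0.008]
contact_force: [-8.7, -1.7, 5.2]
gripper_width: 0.0157
grasp_force: 42.1
```

```bash
python3 a.py
```

```text
8.3 [0.5423 0.1793 0.4252] [-8.7 -1.7  5.2] [-0.2  1.5 -0.2] 0.015737547026485256 42.09002494812012
rad 0.15958959687242114 theta -0.011197309504369812 theta by yaw -0.002643622532305656 F tool [-2.80534876 -8.39949455 -5.14479028]
```

Call:
{"op": "play_rows", "data": {
  "slide": [
    [0,-0.2,0],
    [0,0,0],
    [0,0,0],
    [0,0,-1],
    [0,0,-3],
    [0,0,-5],
    [0,0,-5],
    [0,0,0]
  ],
  "spin": [0,0,0,0,0,0,0,0],
  "hand": [0,50,50,50,50,50,50,50]
}}

```text
t: 9.3
eef_pos: [0.5429, 0.1803, 0.5701]
ee_rot: [2.355, 2.076, 0.016]
contact_force: [0.1, 0.2, 0.0]
gripper_width: 0.0425
grasp_force: 0.0
```

```bash
python3 - <<'E'
from station import manip
from h import *
s=manip.sense();print(s['t'],s['eef_pos'],s['gripper_width'])
w=manip.get_calibration("wrist");b=manip.camera("wrist");a=manip.camera("scene")
t=cv2.resize(a[100:290,195:385],(400,400),interpolation=cv2.INTER_CUBIC)
b=cv2.resize(b,(400,300)); o=np.zeros((400,800,3),np.uint8);o[:,:400]=t;o[:300,400:]=b
cv2.imwrite("pics/d.png",o)
p=[.5462,.2237,-.1268,.0436]
print(proj(w,g2w(p,[gate(0,.16,.226),gate(0,.265,.2),[-.0225,-.13,.205],[.0205,-.13,.205]]))*400/512+[400,0])
E
```

```text
9.3 [0.54288764 0.18025106 0.57011405] 0.04252449031730839
[[597.85721638 149.71160713]
 [598.18676492 212.94779548]
 [582.32539037 202.65140315]
 [612.51930765 202.55530035]]
```

View pics/d.png

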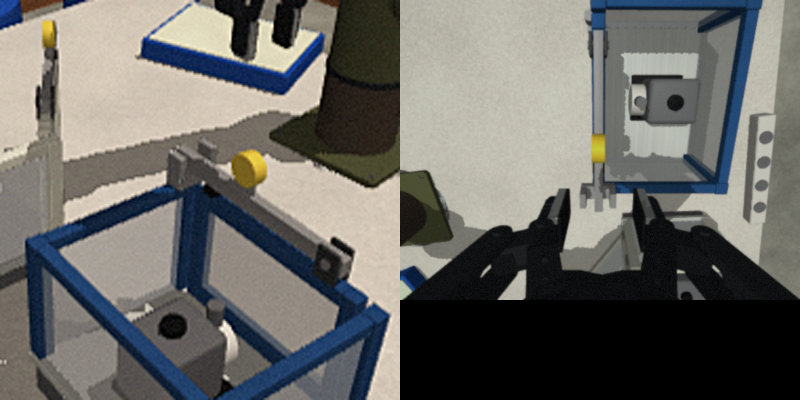

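The bar lies level in the catch, tip at (598,205) between the lips at 582 and 612. The disc is at (598,149), as predicted for a shut gate, and the robot is clear.

```bash
python3 -c "
from station import manip
print(manip.close_job())"
```

```text
the job is handed in; nothing more can be done
None
```

The blue guard's gate is shut against its end stop with its latch bar down in the catch, the white guard was not touched, and the job was handed in about 9 s into the 35 s allowed.

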